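# Rock the peg-blank sorter over to its empty tray

### The job

Using only the fingers, push the empty green-lined tray along the bench until it rests squarely against the two legs under the sorter's open right-hand chute, centred on the chute. Then press down the raised right end of the seesaw gate, by its red paddle for instance, to rock the gate fully over to its stop, so that all three dark peg blanks roll down that chute into the tray; leave the gate tipped that way. Do not touch the blanks, do not lift the tray, and leave the other things on the bench where they are.

Things in the scene. Friction and masses are not known exactly. Their poses are not given: they have to be found in the camera images.
- sorter: Fixed wooden sorting stand, sizes in mm. Origin: on the bench under the middle of the gate's pivot; x points away from the robot, y to the left at yaw 0 ('right' is -y). Base plate 120 (x) x 200 (y) x 12; pivot line along x, height 95; pivot uprights at x = +/-46, 112 high. Left chute shut by a brass plate at y = 78; below it a dark tray of pale blanks, fixed to the stand (y = 110 to 230).
- gate (a joint): Tilt of the seesaw gate (rad): -0.24 = left end down (start, its stop), +0.24 = right end down (other stop). Plywood trough 150 mm long (sorter's y), 74 wide, open ends, side walls 14 high, floor top on the pivot line. Stiff pivot: it stays where it is left; about 1.5 to 3 N on a paddle moves it. Each end has a red paddle on the robot's side.
- paddle (a point): Centre of the top face of the red paddle at the gate's right end, to be pressed down: 48 (x) x 36 (y) x 6 mm thick, level with the gate's floor, at x = -61, y = -57 in the gate. About 109 mm above the bench when raised, 81 when fully down.
- lip (a point): Middle of the lower lip of the open right-hand chute, sorter (0, -132, 51) mm. The chute, 74 mm wide with 18 mm side walls, runs down to it from y = -76, height 71, and stands on two legs, at x = +/-44, with outer faces at y = -110.
- dock (a point): Point on the bench, at sorter (0, -170, 0) mm, where the tray's origin lies when the tray is centred and rests against the two legs of the right-hand chute. Axes as the sorter's.
- tray: Loose light wooden open tray, green lining, 130 (x) x 120 (y) x 32 mm high, walls and floor 4, 175 to 350 g. Origin: centre of its underside; axes along its sides, roughly as the sorter's. It starts 50 to 110 mm to the right (-y) of the legs: push its outer right side (y = -60) towards the sorter's +y. Docked, its left wall is under the chute, whose lip overhangs it by 22 mm.
- blank1: Blank 1: one of three dark rosewood peg blanks, cylinders 16 mm in diameter, 60 long, lying along the sorter's x side by side in the low left end of the gate. Origin: mid length, underside at the start (8 mm off its axis; it turns as the blank rolls). Rolls freely.
- blank2: Blank 2: one of three dark rosewood peg blanks, cylinders 16 mm in diameter, 60 long, lying along the sorter's x side by side in the low left end of the gate. Origin: mid length, underside at the start (8 mm off its axis; it turns as the blank rolls). Rolls freely.
- blank3: Blank 3: one of three dark rosewood peg blanks, cylinders 16 mm in diameter, 60 long, lying along the sorter's x side by side in the low left end of the gate. Origin: mid length, underside at the start (8 mm off its axis; it turns as the blank rolls). Rolls freely.
- jar: Bystander: amber jar with black cap, 54 in diameter, 75 high. Origin: centre of its underside.
- sandblock: Bystander: cork sanding block 60 x 100 x 30 high. Origin: centre of its underside.
- brush: Bystander: brush, about 180 long, lying flat. Origin: under its middle.
There are look-alikes about, which are no part of the job. Leave any blue look-alike of the blank1 alone. Several things look just like the tray: the one meant starts farthest to the robot's left.

How it is judged:
By the outcome, as a careful person would: the job done as asked, in the order asked, and still so for the second after the job is handed in, with the robot touching nothing.
It also fails if it takes over 43 s, if anything falls off the work surface, if the arm or the gripper's body presses on something with over 40 N, if the wrist force passes 120 N, or if a joint passes its speed limit or range.

### The arm

A 7-joint arm with a two-finger parallel gripper is mounted at the origin on the work surface. World frame = base frame: x ahead of the robot, y to its left, z up, the work surface at z = 0. Lengths are in m, angles in rad, forces in N, time in s.
With the tool pointing down it reaches from about 0.425 to 0.975 m from the base axis. Payload 16.7 kg.
Tool frame: the origin (TCP) lies between the finger pads; the fingertips stand 11 mm ahead of it and the grasp point (between the pads) lies 8 mm behind it; x points along the fingers, z is the direction in which the jaws open and shut, and the axes are right-handed (so a half turn about x gives the same grasp; the last joint's range is limited). The gripper opens to 85 mm and grips with 20 to 120 N. Pads are 22 mm wide; open, the fingers measure 114 mm over their backs; the gripper's body (76 mm by 85 mm) begins 54 mm behind the grasp point. The pads swing forward as they close: fully open they stand 13 mm farther back than shut.
Start: joints at [-1.47, 0.426, 0.074, 1.606, -0.034, 1.111, -0.067], TCP at [0.168, 0.654, 0.242] pointing down, gripper open.
Joint ranges: [-2.85, 2.85], [-0.5, 2.14], [-1.23, 1.37], [0.21, 2.46], [-1.02, 4.16], [0.16, 2.05], [-2.73, 2.73]. Speed limits (rad/s): [1.89, 1.89, 2.39, 2.39, 3.01, 3.01, 3.01].

### API

Orientations are given as a rotation vector (axis times angle).
In Python, from cell import * gives the robot as it stands.
- The arm moves only by the tool drive_tool, never from a script. Its argument "rows" is a list that holds one entry, the list of rows, each a list of 6 numbers: the shift along the tool's x, y, z scaled (see below), then the turn, a rotation vector about the tool's x, y, z scaled (see below). A call has 1 to 12 rows; each row shifts and turns the commanded pose from where the row before left it, along the tool's axes as they then stand; what a row does not reach is not made up. The controller multiplies each number of a shift by 25 cm and each number of a turn by 90 degrees. A row lasts 1/8 s, in which the tool goes at most 62.5 mm and 10.7 degrees, less where a joint would pass 70% of its speed; a pose out of reach is approached as far as the arm can. A call with a number of a shift or a turn outside -1 to 1 is refused whole. A call with a gripper value outside its range is refused whole. "gripper" is the gripper command: -1 is shut, 1 is fully open, values between are in proportion, set as the call begins (left out, the last holds). The fingers move at their own pace and stop on an object; "grip_force" is the grip in N (left out, the last holds). Time passes only in rows, so rows that do not move let the fingers close. It gives the time, the measured TCP pose, the force and the opening at its end, in the units of the state.
- read_state(): the state, without advancing time (a new reading comes with each control period).
- read_camera(name): name is "scene" or "top" or "wrist"; returns (picture, depth): 384x512x3 uint8, red, green, blue; 384x512 float32, m along the optical axis (not along the pixel's ray), 0 where there is no reading.
- camera_params(name): a dict with "intrinsics" (3x3 intrinsics, pixels), "pose" (4x4, takes a point from camera to world coordinates); the wrist camera has in their place "hand_eye" (4x4, takes a point from camera to tool coordinates, whose origin is the TCP and whose axes are the tool frame's). Camera axes: x right, y down, z forward; pixel columns grow to the right and rows downward; lengths in m; the calibration is good to about 2 mm. A picture is of the moment at which its call begins: read the wrist's pose just before it. camera_params takes no time and is no camera call.
- sign_off(): hands the job in, once; it reports no verdict.
The state is a dict: "clock": time; "joints": joint angles; "qvel": joint speeds; "joint_torque": joint torques, N m; "eef_pos": TCP position; "orientation": TCP orientation; "force": force on the tool from outside, world axes, zero at the start; "ft_torque": the same for the moment, N m; "grip_width": opening from 0.0 (shut) to 1.0 (fully open).
Only numpy, scipy, OpenCV 4.12 (cv2) and the standard library are available. Lean on these libraries where they do the work, as an engineer would, in place of code of your own. Each camera call takes 0.05 s, during which the arm holds its last target. There are 200 camera calls.

## Working session

There is one attempt and no reset: what is moved stays moved. The work goes in short steps, Python scripts to look and compute and a tool call to move; the robot and the scene stay as the last step left them, time stands still between calls to the robot, and variables do not carry over. Pictures are saved under pics/ and viewed, about 8 in all and at most 12, crops included, and the job is handed in when it is done.

Besides the shell and the picture viewer there is one more tool, called as a command line: name --argument value ..., lists and objects as JSON in quotes. drive_tool: Moves the arm, as the interface text tells. Its arguments: {"type":"object","properties":{"rows":{"type":"array"},"gripper":{"type":"number"},"grip_force":{"type":"number"}},"required":["rows"]}

```bash
mkdir -p pics; ls
python3 - <<'E'
from cell import *
import numpy as np, cv2
s=read_state(); print(s)
for n in("scene","top"):
    p,d=read_camera(n); cv2.imwrite(f"pics/{n}0.png",p[:,:,::-1]); np.savez(f"pics/{n}0.npz",p=p,d=d)
    c=camera_params(n); print(n,np.round(c["intrinsics"],1).tolist(),np.round(c["pose"],3).tolist())
print(camera_params("wrist"))
E
```

```text
pics
{'clock': 0.0, 'joints': array([-1.46950004,  0.42668926,  0.07383163,  1.60665196, -0.03411755,
        1.11084456, -0.06707611]), 'qvel': array([ 7.60152134e-04, -7.07054753e-05,  8.60461660e-04,  1.55659022e-03,
       -4.57014194e-05,  5.41182923e-04,  6.84473836e-04]), 'joint_torque': array([ 2.91355691e-04, -9.49829292e+01,  3.76126885e+00, -4.63502491e+01,
        1.91774749e-02,  1.04850344e-02,  1.20424577e-06]), 'eef_pos': array([0.16742489, 0.65346072, 0.24161871]), 'orientation': array([-1.02336556,  1.31849307,  1.02190798]), 'force': array([ 0.83362126,  0.17350293, -0.10263305]), 'ft_torque': array([ 0.00401339, -0.01898403,  0.05254451]), 'grip_width': 1.0011729313623352}
scene [[434.0, 0.0, 251.9], [0.0, 434.0, 194.7], [0.0, 0.0, 1.0]] [[0.861, 0.268, -0.432, 1.056], [0.508, -0.49, 0.708, -0.765], [-0.022, -0.829, -0.559, 0.686], [0.0, 0.0, 0.0, 1.0]]
top [[359.7, 0.0, 254.2], [0.0, 359.7, 189.5], [0.0, 0.0, 1.0]] [[0.131, -0.969, 0.209, 0.403], [-0.991, -0.129, 0.024, -0.04], [0.004, -0.21, -0.978, 0.934], [0.0, 0.0, 0.0, 1.0]]
{'intrinsics': array([[312.864853  ,   0.        , 250.77681948],
       [  0.        , 312.864853  , 188.35648317],
       [  0.        ,   0.        ,   1.        ]]), 'hand_eye': array([[ 7.84686333e-05, -3.27048198e-01,  9.45007656e-01,
        -1.32010386e-01],
       [ 6.50030608e-05, -9.45007655e-01, -3.27048203e-01,
         8.42206088e-02],
       [ 9.99999995e-01,  8.70914157e-05, -5.28943252e-05,
         1.15052541e-03],
       [ 0.00000000e+00,  0.00000000e+00,  0.00000000e+00,
         1.00000000e+00]])}
```

View pics/scene0.png

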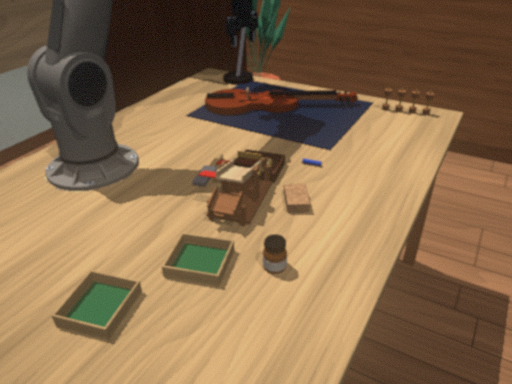

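View pics/top0.png

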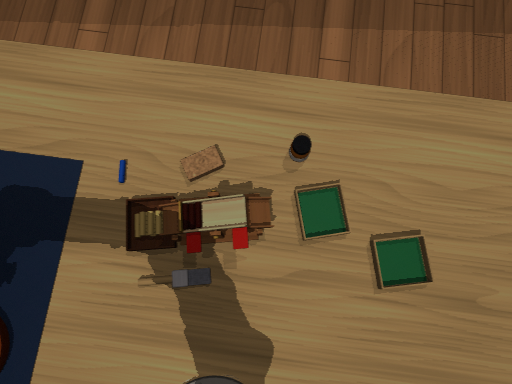

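The top view shows the target tray at about (322,211), nearest the sorter. The look-alike is at (400,260), and the red paddles are at (194,242) and (240,238). The brush (190,278) lies near the paddles, and the jar is at (301,147).

```bash
cat > h.py <<'E'
from cell import *
import numpy as np, cv2
from scipy.spatial.transform import Rotation as R
def rays(n,T=None):
    c=camera_params(n); return c["intrinsics"],(c["pose"] if T is None else T)
def wristT(s):
    T=np.eye(4);T[:3,:3]=R.from_rotvec(s["orientation"]).as_matrix();T[:3,3]=s["eef_pos"]
    return T@camera_params("wrist")["hand_eye"]
def plane(uv,z,K,T):
    uv=np.atleast_2d(uv).astype(float);r=np.c_[(uv[:,0]-K[0,2])/K[0,0],(uv[:,1]-K[1,2])/K[1,1],np.ones(len(uv))]@T[:3,:3].T
    return T[:3,3]+r*((z-T[2,3])/r[:,2])[:,None]
def cloud(d,K,T):
    v,u=np.mgrid[:d.shape[0],:d.shape[1]]
    P=np.stack([(u-K[0,2])/K[0,0]*d,(v-K[1,2])/K[1,1]*d,d],-1)@T[:3,:3].T+T[:3,3]
    return P
def blobs(m,amin=40):
    n,l,st,c=cv2.connectedComponentsWithStats(m.astype(np.uint8))
    return [(l==i) for i in range(1,n) if st[i,4]>=amin]
def red(p): p=p.astype(int); return (p[...,0]>110)&(p[...,1]<60)&(p[...,2]<60)
def green(p): p=p.astype(int); return (p[...,1]>p[...,0]+35)&(p[...,1]>p[...,2]+20)
def rect(m,z,K,T):
    c=max(cv2.findContours(m.astype(np.uint8),0,2)[0],key=cv2.contourArea)[:,0]
    w=plane(c,z,K,T)[:,:2]; (cx,cy),(a,b),t=cv2.minAreaRect((w*1000).astype(np.float32))
    return cx,cy,a,b,(t+45)%90-45
def dirf(yaw): return np.array([[np.cos(yaw),-np.sin(yaw)],[np.sin(yaw),np.cos(yaw)]])
E
python3 - <<'E'
from h import *
for n in("top","scene"):
    f=np.load(f"pics/{n}0.npz");p,d=f["p"],f["d"];K,T=rays(n);P=cloud(d,K,T)
    print(n)
    for m in blobs(green(p),150):
        print(" green",np.round(rect(m,.004,K,T),1),"depth z",np.round(np.median(P[m],0),3))
    for m in blobs(red(p),20):
        v,u=np.where(m);print(" red",m.sum(),u.mean().round(1),v.mean().round(1),"depth",np.round(np.median(P[m],0),4),*[np.round(plane((u.mean(),v.mean()),z,K,T)[0,:2],4) for z in(.109,.081)], np.round(rect(m,.109,K,T),1))
    if n=="top":
        # bystanders
        for u,v,nm in((301,147,'jar'),(203,163,'block'),(192,278,'brush'),(260,212,'chute'),(225,212,'gatefloor'),(400,260,'tray2'),(268,212,'lip'),(150,223,'lefttray')):
            print(nm,np.round(P[v,u],3))
E
```

```text
top
 green [ 570.4 -197.1  108.4  103.6   16.4] depth z [ 0.569 -0.197  0.004]
 green [ 471.9 -408.5   97.3  108.9   13.8] depth z [ 0.471 -0.408  0.004]
 red 311 239.8 237.8 depth [ 0.4635 -0.0017  0.1082] [ 0.4633 -0.0018] [ 0.4653 -0.0005] [463.5  -1.3  46.8  35.3  12.2]
jar [ 0.711 -0.121  0.073]
block [0.648 0.124 0.031]
brush [0.356 0.106 0.019]
chute [ 0.536 -0.04   0.061]
gatefloor [0.518 0.041 0.102]
tray2 [ 0.469 -0.408  0.004]
lip [ 0.539 -0.06   0.053]
lefttray [0.476 0.231 0.032]
scene
 green [ 558.4 -183.5   95.9   76.2   16.4] depth z [ 0.562 -0.187  0.007]
 green [ 456.7 -397.9   78.3   95.7   13.8] depth z [ 0.46  -0.403  0.007]
 red 92 231.2 95.4 depth [0.1214 0.6379 0.0411] [0.217  0.4844] [0.1763 0.545 ] [207.6 485.9  85.7 128.7  10. ]
 red 150 255.9 99.0 depth [0.2219 0.6441 0.0406] [0.3139 0.4958] [0.278  0.5569] [301.1 491.7 134.4 106.7  42.1]
 red 28 290.8 100.5 depth [0.3568 0.6973 0.0404] [0.4296 0.5395] [0.3993 0.6027] [432.  536.3  25.4  39.8  19.5]
```

Run:
```python
from h import *
f=np.load("pics/top0.npz");p,d=f["p"].astype(int),f["d"];K,T=rays("top");P=cloud(d,K,T)
m=(p[...,0]>2.2*p[...,1])&(p[...,0]>2.2*p[...,2])&(p[...,0]>70); m[:100]=0
c=[]
for b in blobs(m,100):
    v,u=np.where(b); print("red",b.sum(),u.mean(),v.mean(),np.median(P[b],0).round(4),np.round(rect(b,.109 if u.mean()>220 else .081,K,T),1))
    if np.hypot(v.mean()-240,0)<15: c.append((u.mean(),plane((u.mean(),v.mean()),.1085 if u.mean()>220 else .0815,K,T)[0,:2]))
c=[x[1] for x in sorted(c,key=lambda x:x[0])]
if len(c)==2:
    e=c[0]-c[1]; yaw=np.arctan2(-e[0],e[1]);print("paddle dist",np.linalg.norm(e),"yaw deg",np.degrees(yaw))
    O=(c[0]+c[1])/2-dirf(yaw)@[-.061,0];print("origin",O)
# chute: depth points z .045-.075 to the right of gate ; gate walls etc
g=(p[...,0]>150)&(p[...,1]>140)&(p[...,2]>100)&(P[...,2]>.07)&(P[...,2]<.13)
for b in blobs(g,200):
    print("cream",b.sum(),np.median(P[b],0).round(4)); Q=P[b][:,:2]*1000
    print(cv2.minAreaRect(Q.astype(np.float32)))
# high points at right end region
s=(P[...,2]>.045)&(P[...,2]<.1)&(P[...,1]<-.01)&(P[...,1]>-.1)&(P[...,0]>.45)&(P[...,0]<.62)
for b in blobs(s,50): print("chute",b.sum(),np.median(P[b],0).round(4),cv2.minAreaRect((P[b][:,:2]*1000).astype(np.float32)))
# tray rim (z~.032)
w=(P[...,2]>.024)&(P[...,2]<.04)&(np.hypot(P[...,0]-.57,P[...,1]+.197)<.11)
for b in blobs(w,50):print("rim",b.sum(),cv2.minAreaRect((P[b][:,:2]*1000).astype(np.float32)))
```

```text
red 321 239.6822429906542 237.52959501557632 [ 0.4643 -0.0016  0.1082] [463.9  -1.1  47.6  34.3   8.3]
red 267 193.38951310861424 242.35955056179776 [0.44   0.1058 0.0816] [441.4 105.9  46.4  30.6   9.8]
paddle dist 0.10997400360321725 yaw deg 12.320279108284511
origin [0.51169224 0.06526032]
chute 717 [ 0.5335 -0.0365  0.0622] ((539.9502563476562, -37.144081115722656), (87.25265502929688, 61.958152770996094), 11.063141822814941)
rim 392 ((565.5225830078125, -197.36312866210938), (130.32960510253906, 120.77165222167969), 16.41994285583496)
```

```bash
cat >> h.py <<'E'
O=np.array([.5117,.0653]);YAW=np.radians(12.2)
def W(x,y,z): return np.r_[O+dirf(YAW)@[x,y],z]
def S(p): p=np.asarray(p);return np.r_[dirf(YAW).T@(p[:2]-O),p[2:]]
def frame(sgn=1,yaw=YAW):
    z=sgn*np.array([np.cos(yaw),np.sin(yaw),0]);x=np.array([0,0,-1.]);return np.stack([x,np.cross(z,x),z],1)
def show(target,Rt=None):
    s=read_state();Rc=R.from_rotvec(s["orientation"]).as_matrix()
    print("sorter pos",(S(s["eef_pos"])*1000).round(1),"F",s["force"].round(1),"clk",round(s["clock"],2))
    print("units shift",np.round(Rc.T@(target-s["eef_pos"])/.25,3))
    if Rt is not None: print("units turn",np.round(R.from_matrix(Rc.T@Rt).as_rotvec()/(np.pi/2),3))
E
python3 - <<'E'
from h import *
s=read_state();print(R.from_rotvec(s["orientation"]).as_matrix().round(3))
for sg in(1,-1): show(W(0,-.375,.2),frame(sg)); print(frame(sg).round(3))
print(W(0,-.375,.2), W(0,-.17,0),S([.568,-.197]))
E
```

```text
[[-0.    -0.969  0.248]
 [-0.001  0.248  0.969]
 [-1.    -0.    -0.001]]
sorter pos [-212.1  647.7  241.7] F [-0.3  0.   0.1] clk 0.1
units shift [ 0.171 -2.589 -3.279]
units turn [ 0.705 -0.001  0.   ]
[[ 0.    -0.211  0.977]
 [ 0.     0.977  0.211]
 [-1.     0.     0.   ]]
sorter pos [-212.1  647.7  241.7] F [-0.3  0.   0.1] clk 0.1
units shift [ 0.171 -2.589 -3.279]
units turn [-1.295e+00 -1.000e-03 -1.000e-03]
[[ 0.     0.211 -0.977]
 [ 0.    -0.977 -0.211]
 [-1.     0.    -0.   ]]
[ 0.5909468  -0.30123096  0.2       ] [ 0.54762522 -0.1008607   0.        ] [-0.00040198 -0.26827378]
```

```bash
cat >> h.py <<'E'
def rows(wps,turn=0,n_turn=0,v=.055):
    """rows for straight legs through wps, turning 'turn' units about tool x per row for n_turn rows"""
    s=read_state();Rc=R.from_rotvec(s["orientation"]).as_matrix();p=s["eef_pos"].copy();out=[];k=0
    for w in wps:
        n=int(np.ceil(np.linalg.norm(w-p)/v));st=(w-p)/n
        for _ in range(n):
            t=turn if k<n_turn else 0
            out.append([*np.round(Rc.T@st/.25,2).tolist(),t,0,0]);k+=1
            Rc=Rc@R.from_rotvec([t*np.pi/2,0,0]).as_matrix()
        p=w
    print(len(out));[print(str(o).replace(' ','')) for o in out]
E
python3 - <<'E'
from h import *
rows([np.array(a) for a in([.45,.45,.24],[.62,.15,.24],[.62,-.15,.24],[.591,-.301,.2])],.0705,10)
E
```

```text
23
[0.0,-0.19,-0.07,0.0705,0,0]
[0.0,-0.19,-0.05,0.0705,0,0]
[0.0,-0.2,-0.03,0.0705,0,0]
[0.0,-0.2,-0.01,0.0705,0,0]
[0.0,-0.2,0.01,0.0705,0,0]
[0.0,-0.2,0.04,0.0705,0,0]
[0.0,-0.19,0.06,0.0705,0,0]
[0.0,-0.2,-0.01,0.0705,0,0]
[0.0,-0.2,0.02,0.0705,0,0]
[0.0,-0.19,0.04,0.0705,0,0]
[0.0,-0.19,0.06,0,0,0]
[0.0,-0.19,0.06,0,0,0]
[0.0,-0.19,0.06,0,0,0]
[0.0,-0.19,0.06,0,0,0]
[0.0,-0.2,-0.04,0,0,0]
[0.0,-0.2,-0.04,0,0,0]
[0.0,-0.2,-0.04,0,0,0]
[0.0,-0.2,-0.04,0,0,0]
[0.0,-0.2,-0.04,0,0,0]
[0.0,-0.2,-0.04,0,0,0]
[0.05,-0.19,-0.08,0,0,0]
[0.05,-0.19,-0.08,0,0,0]
[0.05,-0.19,-0.08,0,0,0]
```

drive_tool --rows '[[[0, -0.19, -0.07, 0.07, 0, 0], [0, -0.19, -0.05, 0.07, 0, 0], [0, -0.2, -0.03, 0.07, 0, 0], [0, -0.2, -0.01, 0.07, 0, 0], [0, -0.2, 0.01, 0.07, 0, 0], [0, -0.2, 0.04, 0.07, 0, 0], [0, -0.19, 0.06, 0.07, 0, 0], [0, -0.2, -0.01, 0.07, 0, 0], [0, -0.2, 0.02, 0.07, 0, 0], [0, -0.19, 0.04, 0.07, 0, 0], [0, -0.19, 0.06, 0, 0, 0], [0, -0.19, 0.06, 0, 0, 0]]]'

```text
clock: 1.6
eef_pos: [0.5791, 0.2344, 0.2421]
orientation: [-0.173, 1.564, 0.173]
force: [0.6, 0.3, 0.2]
grip_width: 0.998
```

drive_tool --rows '[[[0, -0.19, 0.06, 0, 0, 0], [0, -0.19, 0.06, 0, 0, 0], [0, -0.2, -0.04, 0, 0, 0], [0, -0.2, -0.04, 0, 0, 0], [0, -0.2, -0.04, 0, 0, 0], [0, -0.2, -0.04, 0, 0, 0], [0, -0.2, -0.04, 0, 0, 0], [0, -0.2, -0.04, 0, 0, 0], [0.05, -0.19, -0.08, 0, 0, 0], [0.05, -0.19, -0.08, 0, 0, 0], [0.05, -0.19, -0.08, 0, 0, 0], [0, 0, 0, 0, 0, 0]]]'

```text
clock: 3.1
eef_pos: [0.6056, -0.3132, 0.2037]
orientation: [-0.169, 1.567, 0.167]
force: [-0.2, 0.5, -0.2]
grip_width: 0.998
```

Run:
```python
from h import *
show(W(0,-.375,.2),frame(1))
s=read_state();T=wristT(s);p,d=read_camera("wrist");K=camera_params("wrist")["intrinsics"];P=cloud(d,K,T)
cv2.imwrite("pics/w1.png",p[:,:,::-1]);np.savez("pics/w1.npz",p=p,d=d,T=T)
for b in blobs(green(p),300):
    q=np.array(rect(b,.004,K,T));print("green",q.round(1),(S(q[:2]/1000)*1000).round(1))
w=(P[...,2]>.024)&(P[...,2]<.04)
for b in blobs(w,150):
    q=cv2.minAreaRect((P[b][:,:2]*1000).astype(np.float32));print("rim",q,(S(np.array(q[0])/1000)*1000).round(1))
```

```text
sorter pos [  11.8 -389.8  203.7] F [-0.2  0.5 -0.2] clk 3.1
units shift [ 0.015  0.059 -0.047]
units turn [ 0.001 -0.002  0.001]
green [ 567.2 -204.8  118.9   91.4   16.4] [  -2.9 -275.7]
green [ 461.1 -409.5  100.   113.5   13.8] [-149.8 -453.4]
rim ((568.0604858398438, -209.71969604492188), (130.45323181152344, 92.53857421875), 16.3182430267334) [  -3.  -280.7]
rim ((714.8062133789062, -145.16639709472656), (7.725726127624512, 37.19170379638672), 82.11612701416016) [ 154.  -248.6]
rim ((463.894287109375, -405.3603515625), (121.912109375, 131.0493621826172), 13.747564315795898) [-146.2 -449.9]
```

View pics/w1.png

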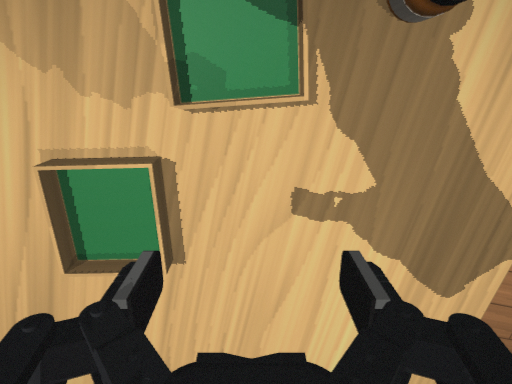

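The wrist view shows the tray's near rim at row 100, columns 180–305, clear of the fingers. The look-alike is at lower left (105,215) and the jar at top right. Next I'll straighten up, descend and push.

drive_tool --rows '[[[0, 0.06, -0.047, 0, 0, 0], [0.15, 0, 0, 0, 0, 0], [0.15, 0, 0, 0, 0, 0], [0.15, 0, 0, 0, 0, 0], [0.14, 0, 0, 0, 0, 0], [0.08, 0, 0, 0, 0, 0], [0.05, 0, 0, 0, 0, 0], [0.02, 0, 0, 0, 0, 0], [0, 0, 0, 0, 0, 0]]]'

```text
clock: 4.28
eef_pos: [0.5939, -0.2965, 0.0204]
orientation: [-0.173, 1.563, 0.173]
force: [-0.9, 1.4, 0.4]
grip_width: 1.0
```

Run:
```python
from h import *
show(W(0,-.245,.018),frame(1))
```

```text
sorter pos [   3.9 -371.    20.4] F [-0.9  1.4  0.4] clk 4.28
units shift [ 0.009  0.504 -0.012]
units turn [0.005 0.    0.   ]
```

drive_tool --rows '[[[0.02, 0.03, -0.015, 0.005, 0, 0], [0, 0.03, 0, 0, 0, 0], [0, 0.03, 0, 0, 0, 0], [0, 0.03, 0, 0, 0, 0], [0, 0.04, 0, 0, 0, 0], [0, 0.04, 0, 0, 0, 0], [0, 0.04, 0, 0, 0, 0], [0, 0.04, 0, 0, 0, 0], [0, 0.04, 0, 0, 0, 0], [0, 0.04, 0, 0, 0, 0], [0, 0.03, 0, 0, 0, 0], [0, 0, 0, 0, 0, 0]]]'

```text
clock: 5.78
eef_pos: [0.5691, -0.2008, 0.0146]
orientation: [-0.167, 1.565, 0.168]
force: [-0.6, -0.0, -0.4]
grip_width: 1.0
```

```bash
cat > chk.py <<'E'
from h import *
import sys
show(W(0,-.241,.016),frame(1))
p,d=read_camera("top");cv2.imwrite(f"pics/{sys.argv[1]}.png",p[:,:,::-1]);np.savez(f"pics/{sys.argv[1]}.npz",p=p,d=d)
K,T=rays("top");P=cloud(d,K,T)
for b in blobs(green(p),200):
    q=np.array(rect(b,.004,K,T));print("green",q.round(1),(S(q[:2]/1000)*1000).round(1))
w=(P[...,2]>.024)&(P[...,2]<.04)
for b in blobs(w,100):
    q=cv2.minAreaRect((P[b][:,:2]*1000).astype(np.float32));print("rim",np.round(np.r_[q[0],q[1],(q[2]+45)%90-45],1),(S(np.array(q[0])/1000)*1000).round(1))
E
python3 chk.py t1
```

```text
sorter pos [-1.000e-01 -2.722e+02  1.460e+01] F [-0.6 -0.  -0.4] clk 5.78
units shift [-0.005  0.125  0.001]
units turn [ 0.    -0.    -0.001]
green [ 466.7 -409.2  108.3  109.8   14. ] [-144.2 -454.3]
rim [651.3 128.3  60.6  99.7  32.4] [149.8  32. ]
rim [610.2 -97.9  37.3  99.9  35.6] [  61.8 -180.3]
rim [501.6 236.9  80.6 120.2  11.5] [ 26.4 169.9]
rim [477.7 230.   59.   13.2  10.6] [  1.6 168.2]
rim [481.7 210.7  60.3  13.3   9.6] [  1.4 148.4]
rim [472.5 249.3  57.9  13.8  11.3] [  0.6 188.1]
rim [ 465.6 -406.1  120.   131.8   13.7] [-144.7 -451. ]
```

View pics/t1.png

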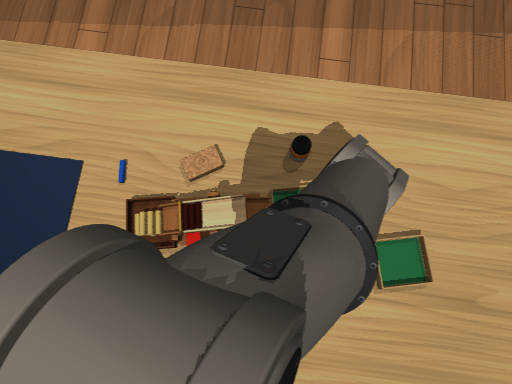

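The arm blocks the top view here: only a sliver of the tray, at (290,195), shows beside the chute. I'll measure with the wrist camera instead.

```bash
cat > wchk.py <<'E'
from h import *
import sys
show(W(0,-.241,.016),frame(1))
s=read_state();T=wristT(s);p,d=read_camera("wrist");K=camera_params("wrist")["intrinsics"];P=cloud(d,K,T)
cv2.imwrite(f"pics/{sys.argv[1]}.png",p[:,:,::-1]);np.savez(f"pics/{sys.argv[1]}.npz",p=p,d=d,T=T)
Q=np.concatenate([(P[...,:2]-O)@dirf(YAW),P[...,2:]],-1)*1000
m=green(p); b=max(blobs(m,200),key=lambda b:b.sum())
q=Q[b];print("green n",b.sum(),"x range",np.percentile(q[:,0],[.5,99.5]).round(1),"y",np.percentile(q[:,1],[.5,99.5]).round(1))
w=(Q[...,2]>26)&(Q[...,2]<36)&(abs(Q[...,0])<90)&(Q[...,1]>-330)&(Q[...,1]<-100)
for b in blobs(w,60):
    q=Q[b];print("rim n",b.sum(),"x",np.percentile(q[:,0],[1,99]).round(1),"y",np.percentile(q[:,1],[1,99]).round(1),np.round(cv2.minAreaRect(q[:,:2].astype(np.float32))[2],1))
    for y0 in range(-300,-100,20):
        k=q[abs(q[:,1]-y0)<4]
        if len(k)>3: print("   y",y0,"xmin,max",k[:,0].min().round(1),k[:,0].max().round(1))
E
python3 wchk.py w2
```

```text
sorter pos [-2.000e-01 -2.727e+02  1.460e+01] F [ 0.5 -0.3 -0.5] clk 5.83
units shift [-0.005  0.127  0.001]
units turn [ 0. -0. -0.]
green n 60327 x range [-58.5  59.6] y [-253.6 -157.5]
rim n 15899 x [-64.5  65.2] y [-277.8 -163.8] 0.1
   y -280 xmin,max -43.1 43.5
   y -260 xmin,max -65.1 65.3
   y -240 xmin,max -64.9 66.2
   y -220 xmin,max -65.0 65.8
   y -200 xmin,max -65.3 65.7
   y -180 xmin,max -65.2 66.0
   y -160 xmin,max -64.5 65.9
```

View pics/w2.png

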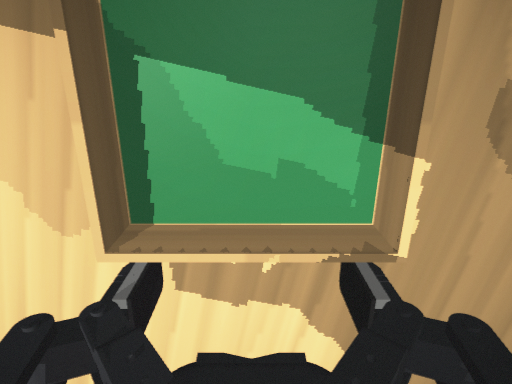

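The wrist view shows the tray square, centred within about 0.5 mm and flush with both fingertips at (150,265) and (362,265). About 30 mm is left to the legs.

drive_tool --rows '[[[0, 0.03, 0, 0, 0, 0], [0, 0.03, 0, 0, 0, 0], [0, 0.03, 0, 0, 0, 0], [0, 0.02, 0, 0, 0, 0], [0, 0.01, 0, 0, 0, 0], [0, 0, 0, 0, 0, 0], [0, 0, 0, 0, 0, 0]]]'

```text
clock: 6.75
eef_pos: [0.5629, -0.1727, 0.0148]
orientation: [-0.167, 1.565, 0.167]
force: [-0.4, -0.5, -0.1]
grip_width: 1.001
```

drive_tool --rows '[[[0, 0.008, 0, 0, 0, 0], [0, 0.008, 0, 0, 0, 0], [0, 0, 0, 0, 0, 0]]]'

```text
clock: 7.12
eef_pos: [0.5623, -0.1704, 0.0151]
orientation: [-0.167, 1.564, 0.164]
force: [0.6, -9.2, -1.2]
grip_width: 1.004
```

```bash
python3 wchk.py w3
```

```text
sorter pos [  -0.4 -241.    15.1] F [ 0.6 -9.2 -1.2] clk 7.12
units shift [-0.004  0.     0.002]
units turn [-0.001  0.     0.001]
green n 60712 x range [-58.1  59.9] y [-223.1 -125.9]
rim n 16113 x [-64.2  65.5] y [-246.  -132.1] 0.0
   y -240 xmin,max -43.0 43.3
   y -220 xmin,max -64.8 66.0
   y -200 xmin,max -65.1 66.1
   y -180 xmin,max -64.9 66.5
   y -160 xmin,max -65.0 66.2
   y -140 xmin,max -65.3 66.2
```

Docked: the force is 9 N against the legs, and the tray is centred to about 0.6 mm and square to 0.1°. Next I'll back off, rise, shut the gripper and go above the paddle.

drive_tool --rows '[[[0, -0.03, 0, 0, 0, 0], [0, -0.05, 0, 0, 0, 0], [0, -0.08, 0, 0, 0, 0], [-0.1, -0.02, 0, 0, 0, 0], [-0.2, 0, 0, 0, 0, 0], [-0.2, 0, 0, 0, 0, 0], [-0.2, 0, 0, 0, 0, 0], [-0.1, 0, 0, 0, 0, 0], [0, 0, 0, 0, 0, 0]]]'

```text
clock: 8.3
eef_pos: [0.5725, -0.2143, 0.217]
orientation: [-0.167, 1.561, 0.165]
force: [0.6, 0.2, 0.1]
grip_width: 1.0
```

```bash
python3 - <<'E'
from h import *
print(S([.4635,-.0013]))
show(W(-.064,-.056,.2),frame(1)); rows([W(-.064,-.056,.2)])
E
python3 wchk.py w4
```

```text
[-0.06118568 -0.05491004]
sorter pos [   0.4 -286.1  217. ] F [0.6 0.2 0.1] clk 8.3
units shift [ 0.066  0.92  -0.259]
units turn [-0.001  0.002  0.001]
5
[0.01,0.18,-0.05,0,0,0]
[0.01,0.18,-0.05,0,0,0]
[0.01,0.18,-0.05,0,0,0]
[0.01,0.18,-0.05,0,0,0]
[0.01,0.18,-0.05,0,0,0]
sorter pos [   0.4 -286.1  217. ] F [0.6 0.2 0.1] clk 8.3
units shift [ 0.804  0.182 -0.004]
units turn [-0.001  0.002  0.001]
green n 10636 x range [-57.   50.7] y [-223.  -128.2]
rim n 1843 x [-64.2  65.5] y [-229.  -134.6] 89.9
   y -220 xmin,max -64.6 65.4
   y -200 xmin,max -64.1 65.4
   y -180 xmin,max -64.3 65.6
   y -160 xmin,max -64.4 65.5
   y -140 xmin,max -64.3 65.6
```

View pics/w4.png

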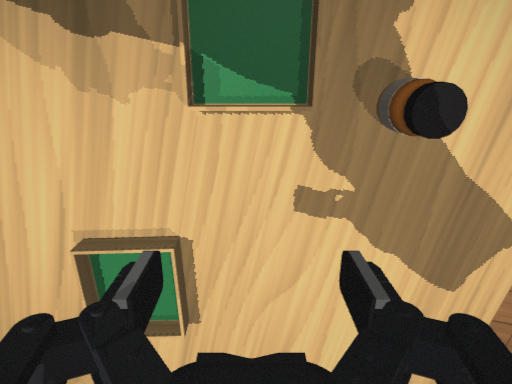

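The tray stayed put: its right face is at y ≈ −229, x centre +0.6 mm, and the jar is untouched at (425,108). I'll shut the gripper on the way and look at the chute relative to the tray.

drive_tool --rows '[[[0.01, 0.18, 0, 0, 0, 0], [0.01, 0.18, 0, 0, 0, 0], [0, 0, 0, 0, 0, 0]]]' --gripper -1

```text
clock: 8.72
eef_pos: [0.5519, -0.1217, 0.2084]
orientation: [-0.169, 1.567, 0.171]
force: [0.3, -0.9, -1.1]
grip_width: 0.377
```

```bash
python3 wchk.py w5
python3 - <<'E'
from h import *
f=np.load("pics/w5.npz");K=camera_params("wrist")["intrinsics"];P=cloud(f["d"],K,f["T"])
Q=np.concatenate([(P[...,:2]-O)@dirf(YAW),P[...,2:]],-1)*1000
for y in(-125,-115,-105,-95):
    k=Q[(abs(Q[...,1]-y)<3)&(Q[...,2]>45)&(Q[...,2]<95)&(abs(Q[...,0])<60)]
    print(y,len(k),k[:,0].min().round(1) if len(k) else 0,k[:,0].max().round(1) if len(k) else 0)
rows([W(-.064,-.056,.2)])
E
```

```text
sorter pos [-2.000e-01 -1.912e+02  2.084e+02] F [ 0.3 -0.9 -1.1] clk 8.72
units shift [ 0.769 -0.2    0.002]
units turn [ 0.002 -0.001 -0.001]
green n 9038 x range [-57.6  59.7] y [-223.5 -115.3]
rim n 2066 x [-64.2  65.4] y [-229.  -109.6] 89.7
   y -220 xmin,max -64.6 65.4
   y -200 xmin,max -64.5 65.4
   y -180 xmin,max -64.3 65.8
   y -160 xmin,max -64.2 65.6
   y -140 xmin,max -64.0 65.6
   y -120 xmin,max -64.2 65.7
-125 631 -38.1 35.8
-115 684 -38.1 36.0
-105 891 -51.0 49.0
-95 853 -50.2 48.7
3
[0.01,0.18,-0.08,0,0,0]
[0.01,0.18,-0.08,0,0,0]
[0.01,0.18,-0.08,0,0,0]
```

View pics/w5.png

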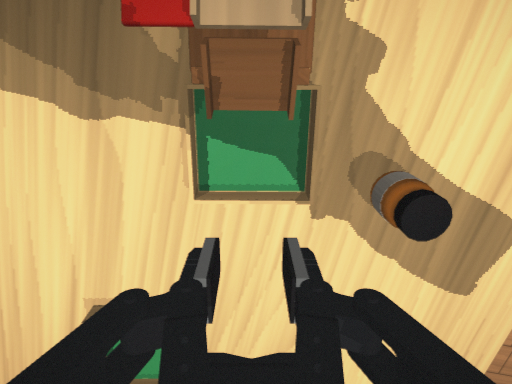

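The tray sits under the chute with its left edge at y = −109.6 (legs at −110) and is about 1.7 mm off the chute centre, which is fine. Now the paddle.

drive_tool --rows '[[[0, 0.18, -0.08, 0, 0, 0], [0, 0.18, -0.09, 0, 0, 0], [0.01, 0.18, -0.08, 0, 0, 0], [0, 0, 0, 0, 0, 0], [0, 0, 0, 0, 0, 0], [0, 0, 0, 0, 0, 0]]]'

```text
clock: 9.52
eef_pos: [0.4637, -0.0073, 0.2072]
orientation: [-0.166, 1.565, 0.165]
force: [-0.2, 0.3, -0.5]
grip_width: 0.003
```

Run:
```python
from h import *
show(W(-.064,-.057,.125),frame(1))
print(read_state()["grip_width"])
p,d=read_camera("scene");cv2.imwrite("pics/s2.png",cv2.resize(p[130:290,130:330,::-1],None,fx=3,fy=3))
```

```text
sorter pos [-62.2 -60.8 207.2] F [-0.2  0.3 -0.5] clk 9.53
units shift [ 0.329  0.015 -0.007]
units turn [-0.002 -0.     0.001]
0.0030919491673279892
```

View pics/s2.png

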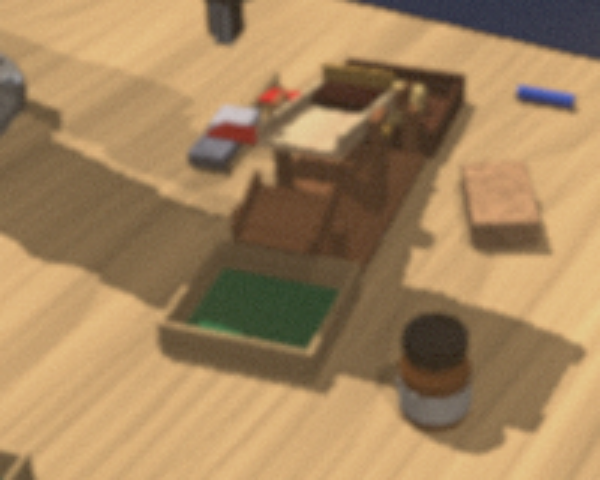

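The scene crop shows the docked tray, the raised red paddle at (235,130) and the blanks still in the left end of the gate. The fingertips, at (225,20), are high above the paddle, so I'll descend.

drive_tool --rows '[[[0.1, 0.015, -0.01, 0, 0, 0], [0.1, 0, 0, 0, 0, 0], [0.09, 0, 0, 0, 0, 0], [0.03, 0, 0, 0, 0, 0], [0, 0, 0, 0, 0, 0]]]'

```text
clock: 10.2
eef_pos: [0.4599, -0.0033, 0.1273]
orientation: [-0.167, 1.565, 0.166]
force: [0.2, 0.3, -0.4]
grip_width: -0.002
```

drive_tool --rows '[[[0.02, 0, 0, 0, 0, 0], [0.02, 0, 0, 0, 0, 0], [0.02, 0, 0, 0, 0, 0], [0.02, 0, 0, 0, 0, 0], [0.02, 0, 0, 0, 0, 0], [0.02, 0, 0, 0, 0, 0]]]'

```text
clock: 10.95
eef_pos: [0.4598, -0.0026, 0.0969]
orientation: [-0.167, 1.565, 0.167]
force: [0.5, 0.6, 3.2]
grip_width: 0.001
```

drive_tool --rows '[[[0.012, 0, 0, 0, 0, 0], [0.012, 0, 0, 0, 0, 0], [0, 0, 0, 0, 0, 0], [0, 0, 0, 0, 0, 0]]]'

```text
clock: 11.45
eef_pos: [0.4601, -0.0026, 0.0928]
orientation: [-0.165, 1.564, 0.168]
force: [-14.8, 0.3, 55.5]
grip_width: -0.006
```

The 55 N reading means the gate is on its stop. I'll lift straight off and look.

drive_tool --rows '[[[-0.03, 0, 0, 0, 0, 0], [-0.06, 0, 0, 0, 0, 0], [-0.15, 0, 0, 0, 0, 0], [-0.2, 0, 0, 0, 0, 0], [-0.1, -0.1, 0, 0, 0, 0], [0, -0.2, 0, 0, 0, 0], [0, -0.2, 0, 0, 0, 0], [0, -0.2, 0, 0, 0, 0], [0, -0.2, 0, 0, 0, 0], [0, -0.2, 0, 0, 0, 0], [0, 0, 0, 0, 0, 0]]]'

```text
clock: 12.82
eef_pos: [0.5171, -0.2755, 0.2267]
orientation: [-0.165, 1.566, 0.161]
force: [-0.4, -0.1, 0.2]
grip_width: -0.003
```

```bash
python3 wchk.py w6; python3 chk.py t2
python3 - <<'E'
from h import *
p,d=read_camera("scene");a=cv2.resize(p[130:290,130:330,::-1],(400,320))
b=cv2.imread("pics/w6.png");t=cv2.imread("pics/t2.png")
cv2.imwrite("pics/all.png",np.hstack([cv2.resize(t[120:320,90:340],(400,320)),a]))
E
```

```text
sorter pos [ -66.7 -334.3  226.7] F [-0.4 -0.1  0.2] clk 12.82
units shift [0.842 0.376 0.266]
units turn [-0.003 -0.001  0.001]
green n 5725 x range [-198.8  -79.4] y [-508.7 -326. ]
rim n 1314 x [-64.4  65.3] y [-229.5 -181.1] 89.9
   y -220 xmin,max -64.5 65.4
   y -200 xmin,max -64.4 65.9
   y -180 xmin,max -64.3 65.7
sorter pos [ -66.2 -332.1  226.4] F [ 0.1  1.6 -0.6] clk 12.88
units shift [0.841 0.366 0.264]
units turn [-0.002 -0.001  0.   ]
rim [651.8 128.5  61.1  99.8  33.1] [150.3  32.2]
rim [ 549.7 -101.1  131.3  120.1   12.1] [   2.  -170.7]
rim [477.6 231.4 130.6 120.7  11.6] [  1.7 169.6]
rim [477.3 230.   58.8  13.1  10.9] [  1.2 168.3]
rim [481.6 210.1  60.2  13.4   9.4] [  1.2 147.9]
rim [472.5 249.7  58.   13.2  11.1] [  0.6 188.5]
rim [148.2 521.9  93.8  13.3  15.9] [-258.8  523.1]
```

View pics/all.png

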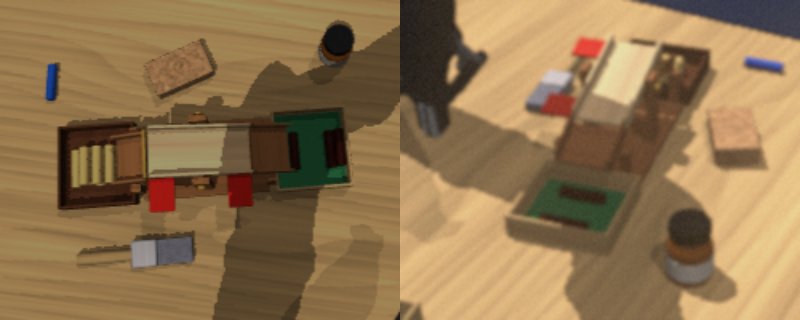

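View pics/w6.png

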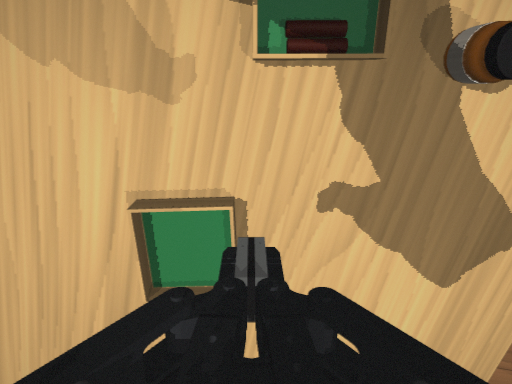

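Two blanks rest at the tray's far wall, in the wrist view at (317,28) and (317,45). A third lies near the lip, in the composite's top view at (293,150). I'll check heights, whether everything is at rest, and the gate tilt.

Run:
```python
from h import *
K,T=rays("top")
for i in range(2):
    p,d=read_camera("top");P=cloud(d,K,T);p=p.astype(int)
    Q=np.concatenate([(P[...,:2]-O)@dirf(YAW),P[...,2:]],-1)*1000
    dark=(p.sum(-1)<110)&(abs(Q[...,0])<50)&(Q[...,1]>-228)&(Q[...,1]<-100)
    for b in blobs(dark,25): print("dark",b.sum(),np.median(Q[b],0).round(1),"zmax",np.percentile(Q[b][:,2],95).round(1),"dx,dy",np.ptp(Q[b][:,:2],axis=0).round(1))
    red=(p[...,0]>2.2*p[...,1])&(p[...,0]>2.2*p[...,2])&(p[...,0]>70)&(Q[...,0]<-30)&(Q[...,0]>-95)&(abs(Q[...,1])<85)
    for b in blobs(red,80): print("paddle",np.median(Q[b],0).round(1))
    for k in range(10): read_camera("top")
f=np.load("pics/top0.npz");g=np.abs(f["p"].astype(int)-p).sum(-1)
for nm,(u,v) in dict(jar=(301,147),block=(203,163),brush=(192,278)).items(): print(nm,"before",cloud(f["d"],K,T)[v,u].round(3),"now",P[v,u].round(3),"meddiff",np.median(g[v-15:v+15,u-15:u+15]))
```

```text
dark 1402 [   0.5 -174.3    5.8] zmax 54.7 dx,dy [ 99.6 126.6]
paddle [-61.2 -53.9  81.5]
paddle [-59.7  56.6 108.3]
dark 1403 [   0.2 -174.1    5.8] zmax 54.2 dx,dy [ 99.6 126.9]
paddle [-61.3 -53.9  81.3]
paddle [-59.7  56.5 108.4]
jar before [ 0.711 -0.121  0.073] now [ 0.71  -0.121  0.074] meddiff 25.0
block before [0.648 0.124 0.031] now [0.649 0.125 0.027] meddiff 33.0
brush before [0.356 0.106 0.019] now [0.356 0.106 0.018] meddiff 145.0
```

Run:
```python
from h import *
K,T=rays("top");p,d=read_camera("top");P=cloud(d,K,T);p=p.astype(int)
Q=np.concatenate([(P[...,:2]-O)@dirf(YAW),P[...,2:]],-1)*1000
m=(p.sum(-1)<130)&(p[...,1]<p[...,0]*.6)&(abs(Q[...,0])<55)&(Q[...,1]>-228)&(Q[...,1]<-100)
for b in blobs(m,15): print(b.sum(),np.median(Q[b],0).round(1),"z pct",np.percentile(Q[b][:,2],[5,50,95]).round(1),"dx,dy",np.ptp(Q[b][:,:2],axis=0).round(1))
```

```text
253 [  -0.5 -209.5   18.2] z pct [14.  18.2 21.6] dx,dy [59.2 29.4]
106 [  -0.8 -142.8   18.7] z pct [14.9 18.7 22. ] dx,dy [62.7 15.3]
```

All three blanks lie on the tray floor (tops about 20 mm high), the gate is on its stop, and the arm is clear.

```bash
python3 -c "
from h import *
s=read_state();print(s['clock'],s['force']);print(sign_off())"
```

```text
14.125 [ 0.39731911 -0.41596362 -0.47080539]
the job is handed in; nothing more can be done
None
```

The job is done and handed in at 14.1 s. I pushed the tray against the chute's two legs with the open fingers, then pressed the right paddle down to its stop with the fingers shut.

- **Tray:** It reached the legs with 9 N of contact. It was square to about 0.1° in both views. At the end it was centred on the chute to 0.3–1.7 mm, depending on the view. The spread between views comes from camera calibration.
- **Gate:** The paddle heights read 81.4 mm on the right and 108.4 mm on the left, so the gate is fully over and has stayed there. The final press on the stop peaked at about 55 N measured at the wrist, through the fingertips. That is higher than I meant, but under the 120 N limit.
- **Blanks:** All three lie on the tray floor, with tops about 20 mm high. Two are at the far wall and one is just past the lip.
- **Other things:** The jar, sanding block and brush read within about 1 mm of their start positions in plan. One brush check disagreed: its pixels changed strongly in brightness. I put this down to the arm's shadow, since its position and depth did not change. I did not re-measure the look-alike tray or the blue look-alike at the end. Neither was touched, and both looked in place in the last pictures.

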